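# Lay the spatula in the tray and hold the hand lens level over its blade

### The arm

A 6-joint arm with a two-finger parallel gripper is mounted at the origin on a cart in front of the work surface, level with it; the furniture and walls round the work are solid. World frame = base frame: x ahead of the robot, y to its left, z up, the work surface at z = 0. Lengths are in m, angles in degrees, forces in N, time in s.
With the tool pointing down it reaches from about 0.4 to 0.825 m from the base axis. Payload 7 kg.
Tool frame: the origin (TCP) lies at the very end of the fingers, on their centre line; the grasp point (between the pads) lies 19 mm behind it; z points along the fingers, y is the line along which they close (so a half turn about z gives the same grasp; the last joint's range is limited). The gripper opens to 88 mm and grips with 3 to 60 N. Pads are 19 mm wide; open, the fingers measure 130 mm over their backs; the gripper's body (78 mm by 193 mm) begins 47 mm behind the grasp point.
Start: joints at [-47.435, 20.546, 0.682, 0, -70.136, -16.507], TCP at [0.296, -0.606, 0.227] pointing down, gripper open.
Joint ranges: [-176.03, 176.03], [-82.01, 121.73], [-58.28, 71.71], [-173.87, 95.51], [-174.79, -0.11], [-173.66, 173.66]. Speed limits (degrees/s): [136.94, 136.94, 172.46, 180, 180, 180].

### API

Orientations are given as [roll, pitch, yaw] about the fixed x, y, z axes, in that order (R = Rz(yaw) Ry(pitch) Rx(roll)).
In Python, from plant import get_obs, snapshot, camera_params, close_job, boxes_of, cut_out, landmark_of gives the robot as it stands.
- The arm moves only by the shell command python3 -m inch 'ROWS' [OPENING]. ROWS is text: rows parted by semicolons, each of 6 numbers parted by spaces: the shift along the tool's x, y, z in units of 30 cm (1.0 is 30 cm), then the turn, a rotation vector about the tool's x, y, z in units of pi rad (1.0 is pi rad). A call has 1 to 10 rows; each row is the pose to reach, as a shift and turn from the pose commanded when the call began, along the tool's axes at that moment, turning the shorter way round; what a row does not reach only later rows make up. A row lasts 1/12 s, in which the tool goes at most 41.7 mm and 7.16 degrees, less where a joint would pass 70% of its speed; a pose out of reach is approached as far as the arm can. A call with a number of a shift or a turn outside -1 to 1 is refused whole. A call with a gripper value outside its range is refused whole. OPENING is the closure, from -1 (fully open) to 1 (shut), set as the call begins (- or left out, the last holds). The fingers move at their own pace and stop on an object; the grip force is fixed at half the most. Time passes only in rows, so rows that repeat a pose let the fingers close. It gives the time, the measured TCP pose, the force, the opening and the grip force at its end, in the units of the state.
- get_obs(): the state, without advancing time (a new reading comes with each control period).
- snapshot(name): name is "scene" or "top"; returns the picture (420x560x3 uint8, red, green, blue); there is no depth.
- camera_params(name): a dict with "mtx" (3x3 intrinsics, pixels), "rvec" (rotation vector, rad) and "tvec" (3), from world to camera coordinates, as OpenCV has them. Camera axes: x right, y down, z forward; pixel columns grow to the right and rows downward; lengths in m; the calibration is good to about 2 mm. A picture is of the moment at which its call begins. camera_params takes no time and is no camera call.
- close_job(): hands the job in; it is judged then, once.
Trained networks look in the newest picture that a camera, given by its name, has taken for a name from the list of things; names that differ only in an ending like _2 or _b are one class to them, and where a whole thing is asked for, a point or a joint stands for the part that bears it (a point fixed in the world has none). Each returns a list of dicts, best first, with "p" (0 to 1); they miss things now and then, are a little off and sometimes report something else, mostly with a low value. They report only what shows in the picture. A call takes as long as a camera call. They do not tell look-alikes from the thing itself.
- boxes_of(camera, thing): "rect" ([left, top, width, height] in pixels, round what is visible of it).
- cut_out(camera, thing): "pixels" (420x560 bool, what is visible of it) and "rect" ([left, top, width, height] in pixels, round what is visible of it).
- landmark_of(camera, thing): "uv" ([column, row] in pixels: a listed point, or the origin of a listed thing).
The state is a dict: "clock": time; "joint_pos": joint angles; "qvel": joint speeds; "tau": joint torques, N m; "tool_pos": TCP position; "orientation": TCP orientation; "force": force on the tool from outside, world axes, zero at the start; "moment": the same for the moment, N m; "opening": finger opening in m; "gripper_force": force on a finger pad.
Only numpy, scipy, OpenCV 4.12 (cv2) and the standard library are available. Lean on these libraries where they do the work, as an engineer would, in place of code of your own. Each camera call takes 0.05 s, during which the arm holds its last target. There are 200 camera calls.

### The job

Lay the steel spatula flat and lengthwise in the wide compartment of the blue instrument tray, its blade on the white pad, and let go of it. Then draw the hand lens out of its leaning stand, turn it level and hold it still about 10 cm above the tray with the glass centred over the spatula's blade, as for inspecting it; finish while still holding the lens there, and do not knock over the two beakers that stand at the sides.

Things in the scene. Friction and masses are not known exactly. Their poses are not given: they have to be found in the camera images.
- spatula: Spatula, 190 mm long, 30 g, lying flat left or right of the tray, blade roughly away from the robot. Origin at mid length on its underside; +y points to the handle's end, z up. Black handle y = +20 to +95 mm (11 mm wide, 9 mm thick); flat steel blade y = -95 to -50 mm (14 mm wide); the thin shank between cannot be gripped. Centre of mass at y = +39 mm.
- blade (a point): Centre of the spatula's blade, at y = -72.5 mm, z = 2 mm in the spatula's frame.
- spatula_grip (a point): Point on the spatula's handle near its centre of mass, at y = +40 mm, z = 4.5 mm in the spatula's frame; grip here across the 11 mm width (along the spatula's x).
- tray: Blue tray, fixed, 228 x 118 mm, 14 mm high, walls and floor 4 mm thick. Origin at the centre of its underside, x along its length, roughly away from the robot, y left, z up. Wide compartment x = -110 to +110, y = -15 to +55 mm, with a white pad in the floor at its +x end, where the blade belongs; narrow compartment y = -55 to -19 mm holds fixed tweezers.
- compartment (a point): Centre of the wide compartment's floor (x = 0, y = +20 mm, z = 4 mm in the tray's frame), axes as the tray. The spatula is rightly laid with its origin here and its -y axis (blade) along the tray's +x.
- pad (a point): Centre of the white pad (68 x 64 mm) on the wide compartment's floor, at x = +72.5 mm, y = +20 mm, z = 4 mm in the tray's frame.
- lens_stand: Grey slotted stand on a dark foot (92 x 96 mm), fixed, on the other side of the tray from the spatula. Origin at the centre of its underside, x roughly away from the robot, z up. Its slot (70 mm wide along y, 13 mm thick, 36 mm deep) leans 30 degrees towards its -x (the robot): draw the lens out along [-0.5, 0, 0.866] in the stand's frame. Walls reach up to 75 mm above the worktop.
- lens: Hand lens, 154 mm, 90 g, standing in the slot rim down, handle up and leaning towards the robot by 30 to 37 degrees. Origin at mid length on one face; +y runs from handle to glass, z is the glass's normal. Rim y = +14 to +77 mm (63 mm across, 9 mm thick), black handle y = -76 to -8 mm (13 mm square), thinner neck above the rim. Centre of mass at y = +19 mm.
- lens_centre (a point): Centre of the glass, at y = +45.8 mm, z = 4.5 mm in the lens's frame.
- lens_grip (a point): Point on the lens's handle, at y = -25 mm, z = 7 mm in the lens's frame, about 120 mm above the worktop at the start; grip here across the 13 mm width (along the lens's x). A turn of 53 to 60 degrees about that line then makes the lens level (z axis vertical).
- beaker_250: Loose empty glass beaker, 71 mm wide, 94 mm high, at the right side of the work (-y). Origin at the centre of its underside, z up. Must stay standing.
- beaker_100: Loose empty glass beaker, 53 mm wide, 70 mm high, at the left side of the work (+y). Origin at the centre of its underside, z up. Must stay standing.
Things that resemble listed ones, but are neither listed nor needed, are in the scene too. What is shaped like the beaker_100 but orange is not meant.

How it is judged:
By the outcome, as a careful person would: the job done as asked, in the order asked, and still so for the second after the job is handed in, while the arm keeps its last pose, push and grip.
It also fails if it takes over 54 s, if anything falls off the work surface, if the arm or the gripper's body presses on something with over 40 N, if the wrist force passes 120 N, or if a joint passes its speed limit or range.

## Working session

There is one attempt and no reset: what is moved stays moved. The work goes in short steps, Python scripts to look and compute and a shell command to move; the robot and the scene stay as the last step left them, time stands still between calls to the robot, and variables do not carry over. Pictures are saved under pics/ and viewed, at most 10 in all, crops included, and the job is handed in when it is done.

```bash
mkdir -p pics; ls
cat > h.py <<'E'
import numpy as np, cv2
from scipy.spatial.transform import Rotation as R
from plant import *
def cam(n):
    c=camera_params(n); return np.array(c["mtx"],float),np.array(c["rvec"],float).ravel(),np.array(c["tvec"],float).ravel()
def ray(n,uv):
    K,r,t=cam(n); M=cv2.Rodrigues(r)[0]
    d=M.T@np.linalg.inv(K)@np.array([uv[0],uv[1],1.]); return -M.T@t,d/np.linalg.norm(d)
def onz(n,uv,z):
    o,d=ray(n,uv); return o+d*(z-o[2])/d[2]
def tri(a,b):
    (o,d),(p,e)=ray("scene",a),ray("top",b)
    s=np.linalg.lstsq(np.c_[d,-e],p-o,rcond=None)[0]; A=o+d*s[0];B=p+e*s[1]
    return (A+B)/2,np.linalg.norm(A-B)
def proj(n,X):
    K,r,t=cam(n); return cv2.projectPoints(np.atleast_2d(np.array(X,float)),r,t,K,None)[0][:,0]
def tool():
    o=get_obs(); return np.array(o["tool_pos"]),R.from_euler("xyz",o["orientation"],degrees=True)
def rel(p,Rt):
    "row numbers from present tool pose to goal"
    p0,R0=tool(); return np.round(np.r_[R0.inv().apply(np.array(p)-p0)/.3,(R0.inv()*Rt).as_rotvec()/np.pi],4)
E
python3 - <<'E'
from h import *
for n in("scene","top"):
    im=snapshot(n); cv2.imwrite(f"pics/{n}0.png",im[...,::-1])
    for t in "spatula tray lens_stand lens beaker_250 beaker_100".split():
        print(n,t,[(np.round(b["rect"]).astype(int).tolist(),round(b["p"],2)) for b in boxes_of(n,t)[:4]])
    for t in "spatula spatula_grip blade tray compartment pad lens_stand lens_grip lens_centre beaker_250 beaker_100".split():
        for b in landmark_of(n,t)[:3]:print(n,t,np.round(b["uv"],1),round(b["p"],2),np.round(onz(n,b["uv"],0.004),3))
print(get_obs()["orientation"],get_obs()["clock"], ray("top",(280,210)),ray("scene",(280,210)))
E
```

```text
pics
scene spatula []
scene tray [([240, 206, 51, 42], 0.88)]
scene lens_stand [([169, 240, 36, 31], 0.86)]
scene lens [([173, 226, 22, 22], 0.62), ([136, 273, 24, 31], 0.33)]
scene beaker_250 [([128, 256, 22, 28], 0.8), ([384, 182, 23, 34], 0.69), ([136, 270, 22, 33], 0.62)]
scene beaker_100 [([128, 256, 22, 28], 0.8), ([384, 182, 23, 34], 0.69), ([136, 270, 22, 33], 0.62)]
scene blade [260.8 229.9] 0.21 [0.564 0.009 0.004]
scene compartment [261.6 229.9] 0.98 [0.563 0.006 0.004]
scene pad [254.2 220.9] 0.71 [0.63  0.003 0.004]
scene lens_stand [185.1 258.5] 0.72 [0.521 0.286 0.004]
scene lens_grip [186.8 233.8] 0.5 [0.659 0.239 0.004]
scene lens_grip [260.4 230.5] 0.31 [0.561 0.012 0.004]
scene lens_centre [184.2 242.8] 0.53 [0.609 0.263 0.004]
scene lens_centre [261.2 229.9] 0.22 [0.564 0.008 0.004]
scene beaker_250 [142.  279.3] 0.94 [0.479 0.426 0.004]
scene beaker_250 [150.1 295.8] 0.75 [0.395 0.422 0.004]
scene beaker_250 [395.1 211.7] 0.59 [ 0.449 -0.476  0.004]
scene beaker_100 [142.  279.3] 0.94 [0.479 0.426 0.004]
scene beaker_100 [150.1 295.8] 0.75 [0.395 0.422 0.004]
sce
[... 888 characters left out ...]
8 0.271 0.004]
top lens_grip [186.2 223.9] 0.66 [0.49  0.314 0.004]
top lens_centre [190.  217.2] 0.43 [0.514 0.3   0.004]
top beaker_250 [153.9 226.2] 0.84 [0.483 0.429 0.004]
top beaker_250 [403.4 230.1] 0.66 [ 0.461 -0.467  0.004]
top beaker_250 [155.9 249.8] 0.53 [0.398 0.42  0.004]
top beaker_100 [153.9 226.2] 0.84 [0.483 0.429 0.004]
top beaker_100 [403.4 230.1] 0.66 [ 0.461 -0.467  0.004]
top beaker_100 [155.9 249.8] 0.53 [0.398 0.42  0.004]
[ 1.79999577e+02 -3.43893667e-04 -1.53942302e+02] 1.8 (array([ 0.36076871, -0.02879619,  1.67558368]), array([ 0.10498088,  0.00298196, -0.99446977])) (array([-0.59768145,  0.53409115,  0.77755018]), array([ 0.77958569, -0.40208683, -0.48017949]))
```

Run:
```python
import cv2
a=cv2.imread("pics/top0.png")[150:270,130:430]; a=cv2.resize(a,None,fx=2.66,fy=2.66,interpolation=cv2.INTER_CUBIC)
b=cv2.imread("pics/scene0.png")[170:320,110:430]; b=cv2.resize(b,None,fx=2.5,fy=2.5,interpolation=cv2.INTER_CUBIC)
cv2.imwrite("pics/a.png",a);cv2.imwrite("pics/b.png",b)
```

```text
(no output)
```

View pics/a.png

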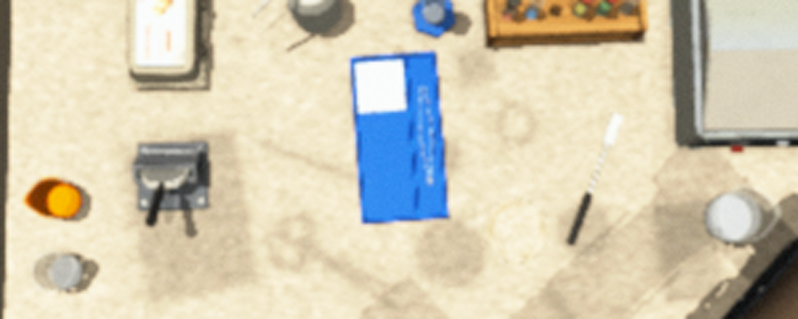

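View pics/b.png

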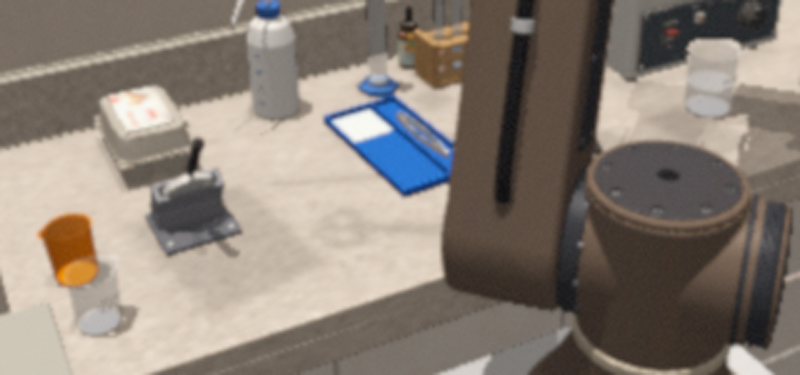

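Top crop: tray around (400,137), its white pad at the far end. The only spatula-like thing runs from the blade at (615,120) to the black handle end at (571,242). The stand with the lens is at (172,178), handle tip (152,222). The clear beakers are at (65,270) and (733,217), and the orange cup at (60,198) is the look-alike. In the scene view the arm hides the spatula.

```bash
cat > m.py <<'E'
from h import *
def dark(n,x0,y0,x1,y1,th,f=8,im=None):
    im=cv2.imread(f"pics/{n}0.png") if im is None else im
    g=cv2.cvtColor(im,cv2.COLOR_BGR2GRAY)
    g=cv2.resize(g[y0:y1,x0:x1],None,fx=f,fy=f,interpolation=cv2.INTER_CUBIC)
    k,l,s,c=cv2.connectedComponentsWithStats((g<th).astype(np.uint8)); i=1+s[1:,4].argmax()
    v,u=np.nonzero(l==i); P=np.c_[(u+.5)/f-.5+x0,(v+.5)/f-.5+y0]
    m=P.mean(0); w,V=np.linalg.eigh(np.cov((P-m).T)); d=V[:,1]*np.sign(V[1,1]); t=(P-m)@d; s_=(P-m)@V[:,0]
    return m,d,m+d*t.min(),m+d*t.max(),np.ptp(s_)
def blue(n,im=None):
    im=cv2.imread(f"pics/{n}0.png") if im is None else im
    f=6;im=cv2.resize(im,None,fx=f,fy=f,interpolation=cv2.INTER_CUBIC); b,g,r=im.astype(int).transpose(2,0,1)
    m=((b-r)>60).astype(np.uint8); k,l,s,c=cv2.connectedComponentsWithStats(m); i=1+s[1:,4].argmax()
    v,u=np.nonzero(l==i); h=cv2.convexHull(np.c_[u,v].astype(np.float32)); 
    q=cv2.approxPolyDP(h,.03*cv2.arcLength(h,True),True)[:,0]
    return (q+.5)/f-.5
E
python3 - <<'E'
from m import *
print("SPATULA")
for th in(70,90,110):
    m,d,a,b,w=dark("top",335,192,370,246,th); A,B,M=[onz("top",x,.006) for x in(a,b,m)]
    print(th,a,b,w,A,B,M,np.linalg.norm(A-B),np.degrees(np.arctan2(*(B-A)[1::-1])))
bl=onz("top",landmark_of("top","blade")[0]["uv"],.002);print("blade",bl,M-bl,np.linalg.norm(M-bl),"want .130",np.degrees(np.arctan2(*(M-bl)[1::-1])))
print("TRAY")
for n in("top",):
    q=blue(n);Q=np.array([onz(n,x,.012) for x in q]);print(np.round(Q,4),Q.mean(0),np.linalg.norm(Q-np.roll(Q,1,0),axis=1))
    e=np.roll(Q,-1,0)-Q;print(np.degrees(np.arctan2(e[:,1],e[:,0])))
print("STAND foot")
for th in(110,130):
    print(th)
    im=cv2.imread("pics/top0.png");f=8;g=cv2.cvtColor(im,6)[195:240,172:217];g=cv2.resize(g,None,fx=f,fy=f,interpolation=2)
    k,l,s,c=cv2.connectedComponentsWithStats((g<th).astype(np.uint8));i=1+s[1:,4].argmax();print(s[i]/f)
print("LENS handle")
for th in(50,65):
    m,d,a,b,w=dark("top",180,216,194,238,th);print("top",a,b,w)
    m,d,a2,b2,w=dark("scene",178,220,198,243,th);print("scene",a2,b2,w,tri(a2,b),)
im=cv2.imread("pics/top0.png")[195:240,172:217];im2=cv2.imread("pics/scene0.png")[218:276,162:212]
c=np.hstack([cv2.resize(im,(400,400),interpolation=2),cv2.resize(im2,(345,400),interpolation=2)]);cv2.imwrite("pics/c.png",c)
s=cv2.resize(cv2.imread("pics/top0.png")[185:250,325:385],(554,600),interpolation=2);cv2.imwrite("pics/s.png",s)
E
```

```text
SPATULA
70 [350.75765591 223.0886967 ] [344.20160343 240.64609045] 1.5681963685637965 [ 0.48761289 -0.27771449  0.006     ] [ 0.42479085 -0.25276329  0.006     ] [ 0.45799939 -0.26595281  0.006     ] 0.06759564534995266 158.3383755565826
90 [350.81971409 222.86195368] [344.04381743 240.97726723] 2.2333986561181676 [ 0.48842807 -0.27795666  0.006     ] [ 0.42361158 -0.25217227  0.006     ] [ 0.45637287 -0.26520491  0.006     ] 0.06975680902135215 158.30703468197845
110 [350.89148923 222.63892077] [343.92659559 241.23024379] 2.777906739297677 [ 0.48922967 -0.27823351  0.006     ] [ 0.42271079 -0.25173271  0.006     ] [ 0.45586504 -0.2649412   0.006     ] 0.07160344831525894 158.27790310741165
blade [ 0.56125311 -0.31276623  0.002     ] [-0.10538807  0.04782502  0.004     ] 0.11580103089547643 want .130 155.59149024086886
TRAY
[[ 0.4601 -0.086   0.012 ]
 [ 0.4545  0.0277  0.012 ]
 [ 0.6773  0.0417  0.012 ]
 [ 0.6832 -0.0717  0.012 ]] [ 0.56878157 -0.02208354  0.012     ] [0.22350092 0.11388873 0.22323083 0.11361124]
[  92.81208531    3.59603456  -87.05369527 -176.33368958]
STAND foot
110
[   9.25    11.5     27.5     28.5   2223.625]
130
[   8.5      9.125   28.5     34.625 3377.875]
LENS handle
top [190.14206267 220.29835671] [186.02871394 233.51307462] 2.477989801627157
scene [188.5381943  227.43088718] [185.63131888 238.11523204] 3.002995553251616 (array([0.44657087, 0.28238855, 0.15359287]), np.float64(0.0013582573389089973))
top [190.32584263 219.73126772] [185.87699292 233.79335726] 3.2373145583784426
scene [189.00659552 226.21917505] [185.26829249 238.47274355] 3.8542664480094753 (array([0.44523589, 0.28149209, 0.15802101]), np.float64(0.002342337961562291))
```

View pics/c.png

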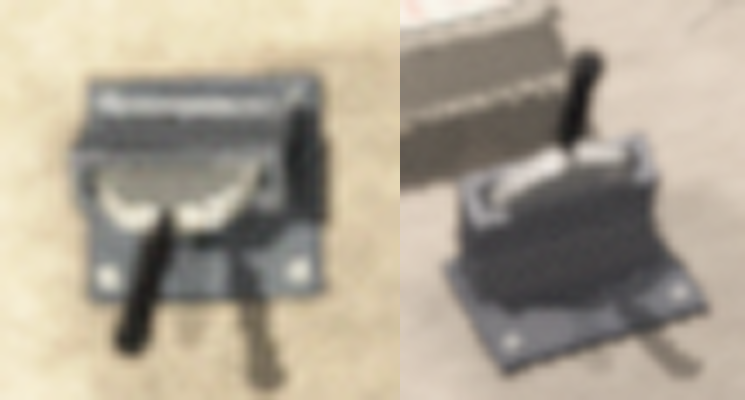

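View pics/s.png

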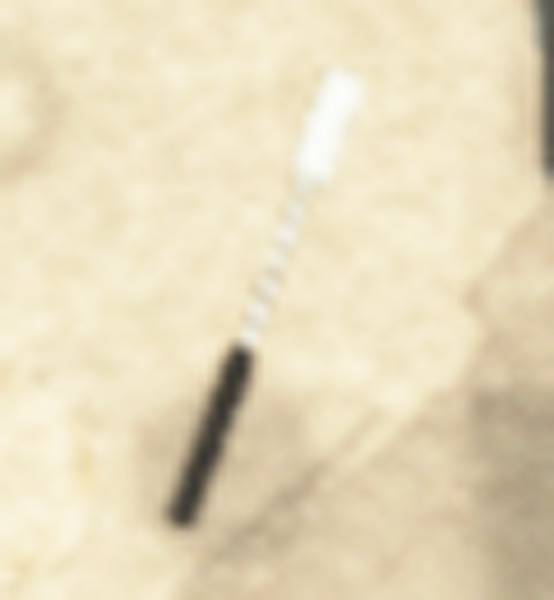

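The crop confirms the spatula: black handle from (240,350) to (182,520), and blade at (329,126), which falls 130 mm from the handle's centre as it should. The lens handle leaves the stand towards the robot, with its tip at crop (130,340).

Run:
```python
from m import *
from scipy.optimize import least_squares
print("blade px->",onz("top",(360.1,198.2),.002),"expected .5772 -.3133")
# stand front foot edge (crop corners)
f=lambda x,y:(172+x/8.89-.5,195+y/8.89-.5)
A,B=onz("top",f(90,297),.006),onz("top",f(322,297),.006);print("foot front",A,B,np.linalg.norm(A-B),np.degrees(np.arctan2(*(A-B)[1::-1]))-90)
# lens: end (y=-76), az, lean ; ends of the black handle in both views
im=[cv2.imread(f"pics/{n}0.png") for n in("top","scene")]
_,_,ta,tb,_=dark("top",180,216,194,238,60);_,_,sa,sb,_=dark("scene",178,220,198,243,60)
def mod(p):
    az,l=p[3:5]; u=np.array([np.cos(az)*np.sin(l),np.sin(az)*np.sin(l),-np.cos(l)]); return p[:3],u
def res(p):
    e,u=mod(p); X=[e,e+.068*u]; return np.r_[(proj("top",X)-[tb,ta]).ravel(),(proj("scene",X)-[sa,sb]).ravel(),(p[3]-.05)/.3,(p[4]-np.radians(33))/.1]
r=least_squares(res,[.446,.282,.158,.05,.57]);e,u=mod(r.x);print(e,u,np.degrees(r.x[3:]),np.round(r.fun,2));print("grip",e+.051*u)
print("above",rel([.4727,-.2717,.12],R.from_euler("xyz",[180,0,158.3],degrees=True)))
```

```text
blade px-> [ 0.57802437 -0.31427637  0.002     ] expected .5772 -.3133
foot front [0.47539154 0.32930057 0.006     ] [0.47460164 0.23583877 0.006     ] 0.09346513479330613 -0.48422995621308473
[0.45052266 0.28131085 0.15101388] [ 0.59436907  0.02336054 -0.80385303] [ 2.25074222 36.50036913] [ 0.82 -1.31 -0.59  1.52 -0.54  0.88  0.3  -1.   -0.04  0.61]
grip [0.48083548 0.28250224 0.11001737]
above [-1.0177  0.744   0.3553  0.      0.      0.2653]
```

```bash
r="-0.9 0.66 0.05 0 0 0.265"; python3 -m inch "-0.9 0.66 0.05 0 0 0.265; -0.9 0.66 0.05 0 0 0.265; -0.9 0.66 0.05 0 0 0.265; -0.9 0.66 0.05 0 0 0.265; -0.9 0.66 0.05 0 0 0.265; -0.9 0.66 0.05 0 0 0.265; -0.9 0.66 0.05 0 0 0.265; -0.9 0.66 0.05 0 0 0.265; -0.9 0.66 0.05 0 0 0.265; -0.9 0.66 0.05 0 0 0.265" 0.1
python3 - <<'E'
from h import *
Rt=R.from_euler("xyz",[180,0,158.3],degrees=True)
print(rel([.4727,-.2717,.05],Rt)); print(rel([.4727,-.2717,.003],Rt))
E
```

```text
clock: 2.68
tool_pos: [0.4538, -0.3067, 0.2117]
orientation: [180.0, 0.0, 158.6]
force: [-0.5, 0.3, 0.4]
opening: 0.0396
gripper_force: 0.0
[-1.570e-02  1.313e-01  5.392e-01  2.000e-04  2.000e-04  1.400e-03]
[-1.560e-02  1.312e-01  6.959e-01  2.000e-04  2.000e-04  1.400e-03]
```

```bash
python3 -m inch "-0.016 0.131 0.1 0 0 0.0014; -0.016 0.131 0.22 0 0 0.0014; -0.016 0.131 0.34 0 0 0.0014; -0.016 0.131 0.46 0 0 0.0014; -0.016 0.131 0.54 0 0 0.0014; -0.016 0.131 0.60 0 0 0.0014; -0.016 0.131 0.65 0 0 0.0014; -0.016 0.131 0.68 0 0 0.0014; -0.016 0.131 0.695 0 0 0.0014; -0.016 0.131 0.695 0 0 0.0014"
python3 -m inch "0 0 0 0 0 0; 0 0 0 0 0 0; 0 0 0 0 0 0; 0 0 0 0 0 0; 0 0 0 0 0 0; 0 0 0 0 0 0; 0 0 0 0 0 0" 1
```

```text
clock: 3.52
tool_pos: [0.4707, -0.2753, 0.0025]
orientation: [-180.0, -0.1, 158.1]
force: [-0.2, 0.3, 0.6]
opening: 0.0396
gripper_force: 0.0
clock: 4.1
tool_pos: [0.4714, -0.2752, 0.0036]
orientation: [180.0, 0.1, 158.1]
force: [-0.6, 0.4, 6.1]
opening: 0.0103
gripper_force: 30.0
```

```bash
python3 -m inch "0 0 -0.01 0 0 0; 0 0 -0.04 0 0 0; 0 0 -0.08 0 0 0; 0 0 -0.13 0 0 0; 0 0 -0.18 0 0 0; 0 0 -0.23 0 0 0; 0 0 -0.26 0 0 0; 0 0 -0.27 0 0 0; 0 0 -0.27 0 0 0; 0 0 -0.27 0 0 0"
python3 - <<'E'
from h import *
Rt=R.from_euler("xyz",[180,0,183.26],degrees=True)
print(rel([.5278,-.0044,.085],Rt))
im=snapshot("top"); print(landmark_of("top","blade"),landmark_of("top","spatula_grip"), proj("top",[[.4714+.1045,-.2752-.0416,.085]]))
E
```

```text
clock: 4.93
tool_pos: [0.4707, -0.275, 0.0837]
orientation: [180.0, -0.0, 158.1]
force: [-0.7, -0.9, 0.4]
opening: 0.0104
gripper_force: 30.0
[ 1.598e-01  9.079e-01 -4.200e-03  1.000e-04 -1.000e-04 -1.398e-01]
[{'uv': [367.7, 196.8], 'p': 0.38}] [{'uv': [356.2, 227.4], 'p': 0.55}] [[364.87419308 195.67032268]]
```

```bash
python3 -m inch "0.008 0.045 0 0 0 -0.007; 0.024 0.136 0 0 0 -0.021; 0.042 0.236 0 0 0 -0.036; 0.06 0.34 0 0 0 -0.052; 0.078 0.445 0 0 0 -0.068; 0.096 0.55 0 0 0 -0.084; 0.115 0.65 0 0 0 -0.1; 0.131 0.745 0 0 0 -0.115; 0.144 0.82 0 0 0 -0.126; 0.154 0.875 0 0 0 -0.135"
python3 -m inch "0.006 0.03 0 0 0 -0.005; 0.006 0.03 0 0 0 -0.005; 0.006 0.03 0 0 0 -0.005; 0.006 0.03 0 0 0 -0.005"
cat > tr.py <<'E'
from m import *
im=snapshot("top")[...,::-1].copy(); cv2.imwrite("pics/t1.png",im)
c=cv2.resize(im[160:240,245:325],(600,600),interpolation=2)
Rt=R.from_euler("xyz",[180,0,183.26],degrees=True)
print(rel([.5278,-.0044,.0085],Rt)); cv2.imwrite("pics/t1c.png",c)
E
python3 tr.py
```

```text
clock: 5.92
tool_pos: [0.5262, -0.0124, 0.0835]
orientation: [-180.0, -0.0, -177.4]
force: [0.8, 0.2, -1.3]
opening: 0.0104
gripper_force: 30.0
clock: 6.25
tool_pos: [0.5234, -0.006, 0.0837]
orientation: [-180.0, -0.0, -176.7]
force: [0.1, 0.0, 0.1]
opening: 0.0101
gripper_force: 30.0
[-1.490e-02  5.300e-03  2.512e-01 -1.000e-04 -2.000e-04 -1.000e-04]
```

View pics/t1c.png

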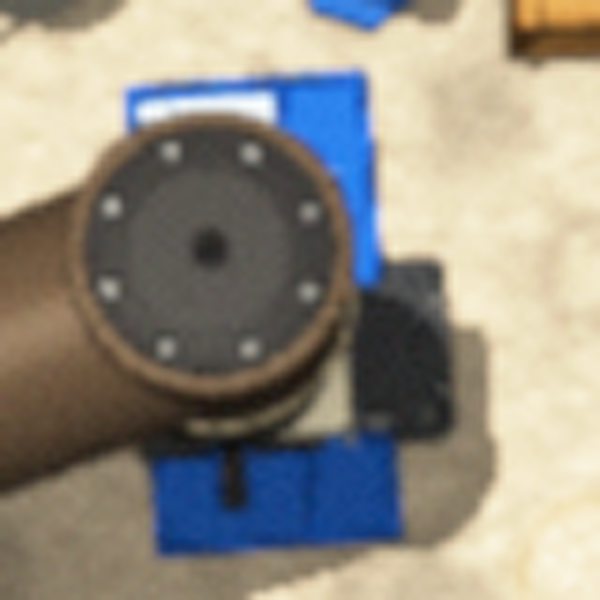

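The handle end shows at crop (233,505), inside the wide compartment and parallel to its walls. I'll lower it.

```bash
python3 -m inch "-0.012 0.004 0.02 0 0 0; -0.015 0.005 0.06 0 0 0; -0.015 0.005 0.11 0 0 0; -0.015 0.005 0.16 0 0 0; -0.015 0.005 0.2 0 0 0; -0.015 0.005 0.225 0 0 0; -0.015 0.005 0.24 0 0 0; -0.015 0.005 0.247 0 0 0; -0.015 0.005 0.25 0 0 0; -0.015 0.005 0.25 0 0 0"
python3 -m inch "0 0 0 0 0 0; 0 0 0 0 0 0; 0 0 0 0 0 0"
python3 -c "from h import *;print(get_obs()['force'],get_obs()['tool_pos'])"
```

```text
clock: 7.13
tool_pos: [0.5286, -0.0037, 0.0093]
orientation: [180.0, 0.0, -176.7]
force: [1.2, 0.4, -0.0]
opening: 0.0104
gripper_force: 30.0
clock: 7.38
tool_pos: [0.5286, -0.0035, 0.0096]
orientation: [180.0, 0.1, -176.7]
force: [-0.5, -0.1, -0.9]
opening: 0.0105
gripper_force: 30.0
[-0.45010014 -0.1065689  -0.92355113] [ 0.52855956 -0.00354801  0.00955041]
```

```bash
python3 -m inch "0 0 0.003 0 0 0; 0 0 0.005 0 0 0; 0 0 0.005 0 0 0"
python3 -m inch "0 0 0 0 0 0; 0 0 0 0 0 0; 0 0 0 0 0 0; 0 0 0 0 0 0" 0.6
python3 -m inch "0 0 -0.02 0 0 0; 0 0 -0.06 0 0 0; 0 0 -0.13 0 0 0; 0 0 -0.23 0 0 0; 0 0 -0.34 0 0 0; 0 0 -0.45 0 0 0; 0 0 -0.55 0 0 0; 0 0 -0.65 0 0 0; 0 0 -0.7 0 0 0; 0 0 -0.7 0 0 0"
python3 - <<'E'
from h import *
print(get_obs()["joint_pos"],get_obs()["tool_pos"],get_obs()["orientation"])
E
```

```text
clock: 7.63
tool_pos: [0.5284, -0.0036, 0.0077]
orientation: [180.0, 0.0, -176.7]
force: [-0.8, -0.2, 0.6]
opening: 0.0107
gripper_force: 30.0
clock: 7.97
tool_pos: [0.5283, -0.0037, 0.0075]
orientation: [-180.0, -0.0, -176.7]
force: [0.2, -0.5, -0.4]
opening: 0.0173
gripper_force: 0.0
clock: 8.8
tool_pos: [0.5302, -0.0034, 0.2224]
orientation: [179.9, 0.4, -176.7]
force: [1.1, -0.2, 0.3]
opening: 0.0176
gripper_force: 0.0
[ 2.08915880e+01  6.78647018e+00 -1.82147513e+01  7.17645997e-02
 -6.45805204e+01 -1.07585496e+02] [ 0.53017619 -0.00338905  0.22243711] [ 179.9356376     0.41834569 -176.66357514]
```

```bash
cat > l.py <<'E'
from h import *
b,yaw=30,1.
Rt=R.from_euler("z",yaw,degrees=True)*R.from_euler("y",b,degrees=True)*R.from_euler("xyz",[180,0,180],degrees=True)
G=np.array([.477,.2825,.115]); tz=Rt.apply([0,0,1]); pre=G-.09*tz; fin=G+.019*tz
E
python3 - <<'E'
from l import *
print(tz,Rt.apply([0,1,0])); print("pre",pre,rel(pre,Rt)); print("fin",fin,rel(fin,Rt))
print(tri((186.8,233.8),(186.2,223.9)))
E
```

```text
[-0.49992385 -0.0087262  -0.8660254 ] [-1.74524064e-02  9.99847695e-01  4.51028104e-17]
pre [0.52199315 0.28328536 0.19294229] [-0.0277  0.9554  0.0996 -0.003   0.169   0.0128]
fin [0.46750145 0.2823342  0.09854552] [ 0.1561  0.9625  0.4129 -0.003   0.169   0.0128]
(array([0.47937788, 0.2858468 , 0.11646225]), np.float64(0.009666062593963411))
```

```bash
python3 -m inch "-0.003 0.06 0 0 0.01 0; -0.006 0.16 0 -0.001 0.03 0.002; -0.01 0.28 0 -0.001 0.06 0.004; -0.015 0.4 0 -0.002 0.09 0.006; -0.02 0.52 0.02 -0.002 0.12 0.008; -0.025 0.64 0.04 -0.003 0.145 0.01; -0.028 0.76 0.07 -0.003 0.16 0.0128; -0.028 0.86 0.09 -0.003 0.169 0.0128; -0.028 0.93 0.1 -0.003 0.169 0.0128; -0.028 0.955 0.1 -0.003 0.169 0.0128" -0.1
python3 -m inch "0 0 0 0 0 0; 0 0 0 0 0 0; 0 0 0 0 0 0"
python3 - <<'E'
from l import *
print(get_obs()["joint_pos"],rel(pre,Rt),rel(fin,Rt))
from m import *
im=snapshot("top")[...,::-1].copy(); sc=snapshot("scene")[...,::-1].copy()
c=np.hstack([cv2.resize(im[165:240,250:305],(352,480),interpolation=2),cv2.resize(sc[185:280,155:240],(430,480),interpolation=2)])
cv2.imwrite("pics/t2.png",c);cv2.imwrite("pics/top2.png",im)
m,d,a,b,w=dark("top",262,195,284,236,70,im=im);print([onz("top",x,.012) for x in (a,m,b)])
E
```

```text
clock: 9.63
tool_pos: [0.5193, 0.2854, 0.1852]
orientation: [-179.8, -30.6, -179.0]
force: [0.0, -0.3, -0.6]
opening: 0.0485
gripper_force: 0.0
clock: 9.88
tool_pos: [0.5203, 0.2817, 0.1887]
orientation: [-179.9, -30.3, -179.1]
force: [-0.4, -0.3, -0.1]
opening: 0.0486
gripper_force: 0.0
[  35.71695131   32.02884316   14.3449311   -16.84732918  -97.66565472
 -123.27227182] [ 0.0021  0.005  -0.0151 -0.0001 -0.0018 -0.0004] [ 1.000e-04  5.200e-03  3.482e-01 -1.000e-04 -1.800e-03 -4.000e-04]
[array([ 0.54323729, -0.0044602 ,  0.012     ]), array([ 0.50850957, -0.00639812,  0.012     ]), array([ 0.47468669, -0.00828554,  0.012     ])]
```

View pics/t2.png

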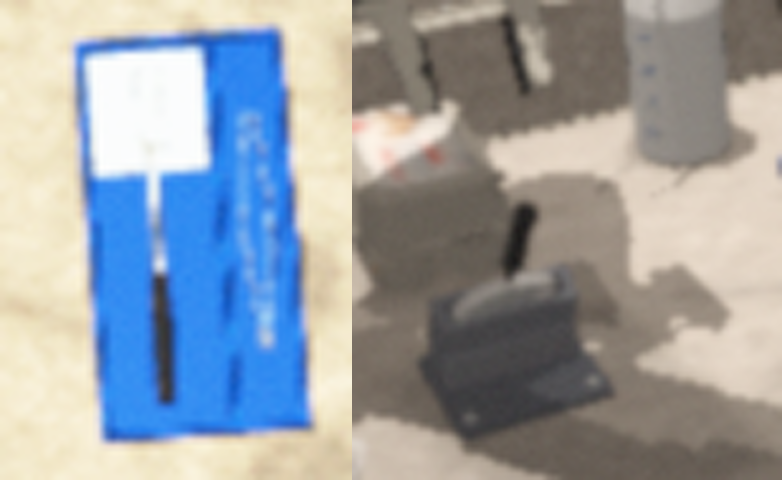

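The spatula lies along the wide compartment with its blade on the pad. The lens is still untouched in the stand, its handle between the open fingers. Next is the approach along the tool axis.

```bash
python3 -m inch "0 0.004 0.03 0 -0.001 0; 0 0.005 0.08 0 -0.002 0; 0 0.005 0.13 0 -0.002 0; 0 0.005 0.18 0 -0.002 0; 0 0.005 0.23 0 -0.002 0; 0 0.005 0.28 0 -0.002 0; 0 0.005 0.32 0 -0.002 0; 0 0.005 0.34 0 -0.002 0; 0 0.005 0.348 0 -0.002 0; 0 0.005 0.348 0 -0.002 0"
python3 - <<'E'
from h import *
o=get_obs();print(o["force"])
sc=snapshot("scene")[...,::-1]; im=snapshot("top")[...,::-1]
c=np.hstack([cv2.resize(im[190:250,165:215],(400,480),interpolation=2),cv2.resize(sc[200:275,155:215],(384,480),interpolation=2)])
cv2.imwrite("pics/g.png",c)
E
```

```text
clock: 10.82
tool_pos: [0.4671, 0.2831, 0.0974]
orientation: [-179.9, -30.1, -179.1]
force: [0.7, -0.8, 0.9]
opening: 0.048
gripper_force: 0.0
[ 0.65147424 -0.76097274  0.88651217]
```

View pics/g.png

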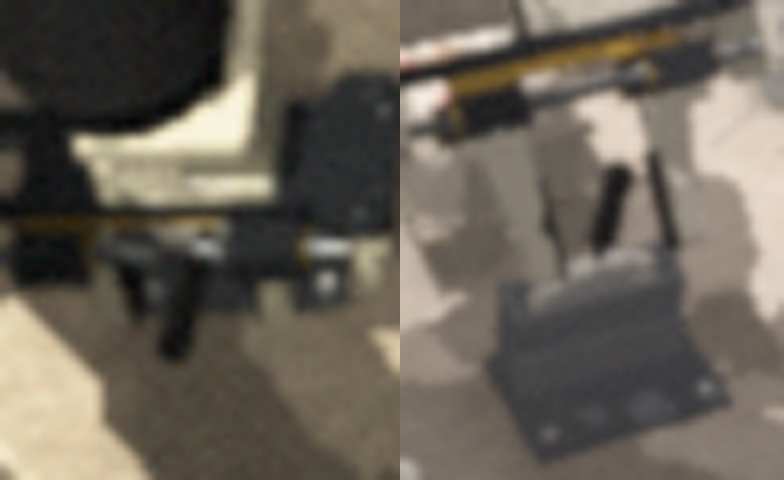

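The handle sits between the pads, about (610,205) with the fingers at (552,225) and (662,200). I'll close on it.

```bash
python3 -m inch "0 0 0 0 0 0; 0 0 0 0 0 0; 0 0 0 0 0 0; 0 0 0 0 0 0; 0 0 0 0 0 0; 0 0 0 0 0 0; 0 0 0 0 0 0; 0 0 0 0 0 0" 1
python3 - <<'E'
from l import *
o=get_obs();print(o["force"],o["moment"],o["joint_pos"])
p,Rn=tool()
for l in(30,33): print(Rn.inv().apply(R.from_euler("z",1,degrees=True).apply([-np.sin(np.radians(l)),0,np.cos(np.radians(l))]))*.08/.3)
E
```

```text
clock: 11.58
tool_pos: [0.4673, 0.2834, 0.0975]
orientation: [-179.9, -30.1, -179.1]
force: [0.1, 0.9, -0.8]
opening: 0.0131
gripper_force: 30.0
[ 0.08075937  0.90463373 -0.80955621] [ 0.08583235 -1.69425553 -0.00561592] [  38.38206033   32.24718766    2.17534051  -17.73279969  -84.90391969
 -121.90581422]
[ 0.2310712  -0.00037791 -0.13310548]
[ 0.23772074 -0.00037444 -0.12082972]
```

```bash
python3 -m inch "0.01 0 -0.006 0 0 0; 0.03 0 -0.017 0 0 0; 0.05 0 -0.029 0 0 0; 0.07 0 -0.04 0 0 0"
python3 -m inch "0.02 0 -0.012 0 0 0; 0.045 0 -0.026 0 0 0; 0.07 0 -0.04 0 0 0; 0.1 0 -0.058 0 0 0; 0.13 0 -0.075 0 0 0; 0.16 0 -0.092 0 0 0; 0.19 0 -0.11 0 0 0; 0.21 0 -0.121 0 0 0; 0.22 0 -0.127 0 0 0; 0.22 0 -0.127 0 0 0"
python3 - <<'E'
from h import *
o=get_obs();print(o["force"],o["moment"])
E
```

```text
clock: 11.92
tool_pos: [0.4547, 0.2831, 0.1192]
orientation: [-179.9, -30.1, -179.1]
force: [-0.0, -0.7, -1.2]
opening: 0.0128
gripper_force: 30.0
clock: 12.75
tool_pos: [0.417, 0.2828, 0.1855]
orientation: [-180.0, -30.0, -179.0]
force: [0.2, -0.1, -0.9]
opening: 0.0126
gripper_force: 30.0
[ 0.1988762  -0.11107417 -0.94901936] [-0.00877381 -1.86155154 -0.05745071]
```

```bash
cat > f.py <<'E'
from h import *
def goal(G,b,yaw):
    Rt=R.from_euler("z",yaw,degrees=True)*R.from_euler("y",b,degrees=True)*R.from_euler("xyz",[180,0,180],degrees=True)
    return np.array(G)+.019*Rt.apply([0,0,1]),Rt
E
python3 - <<'E'
from f import *
p,Rn=tool();print("G now",p-.019*Rn.apply([0,0,1]))
print(rel(*goal([.45,.25,.25],-25,1)))
E
```

```text
G now [0.42648898 0.28297524 0.20193448]
[-3.800e-02 -1.113e-01 -2.039e-01 -1.000e-04 -3.055e-01 -1.000e-04]
```

```bash
python3 -m inch "-0.002 -0.005 -0.01 0 -0.012 0; -0.005 -0.015 -0.03 0 -0.035 0; -0.01 -0.03 -0.055 0 -0.065 0; -0.015 -0.045 -0.08 0 -0.1 0; -0.02 -0.055 -0.105 0 -0.135 0; -0.024 -0.065 -0.13 0 -0.17 0; -0.028 -0.08 -0.15 0 -0.205 0; -0.032 -0.09 -0.175 0 -0.24 0; -0.036 -0.1 -0.19 0 -0.27 0; -0.038 -0.11 -0.2 0 -0.29 0"
python3 -m inch "0 0 0 0 -0.01 0; 0 0 0 0 -0.016 0; 0 0 0 0 -0.016 0; 0 0 0 0 -0.016 0"
python3 - <<'E'
from f import *
p,Rn=tool();print("G now",p-.019*Rn.apply([0,0,1]),get_obs()["joint_pos"])
print(rel(*goal([.5693,-.002,.17],-25,3.3)))
for n in("top","scene"):
    im=snapshot(n); cv2.imwrite(f"pics/{n}3.png",im[...,::-1])
    for t in("lens_centre","lens_grip"): print(n,t,landmark_of(n,t)[:2])
E
```

```text
clock: 13.58
tool_pos: [0.4563, 0.2503, 0.2307]
orientation: [180.0, 22.4, -178.9]
force: [0.5, -1.6, -1.0]
opening: 0.0124
gripper_force: 30.0
clock: 13.92
tool_pos: [0.4632, 0.2471, 0.2356]
orientation: [180.0, 24.2, -178.7]
force: [0.2, 0.8, -1.7]
opening: 0.013
gripper_force: 30.0
G now [0.45544798 0.24686824 0.25292105] [  62.78318896   -6.18600751  -45.62109613   31.79513793  -43.03349013
 -173.61252173]
[-0.217  -0.8372  0.3993 -0.0044 -0.0046 -0.0102]
top lens_centre [{'uv': [188.4, 204.9], 'p': 0.66}]
top lens_grip [{'uv': [191.9, 230.4], 'p': 0.66}, {'uv': [274.5, 183.9], 'p': 0.46}]
scene lens_centre [{'uv': [188.3, 179.5], 'p': 0.55}, {'uv': [254.4, 223.0], 'p': 0.29}]
scene lens_grip [{'uv': [271.1, 236.5], 'p': 0.63}, {'uv': [197.5, 190.7], 'p': 0.53}]
```

```bash
python3 -m inch "-0.01 -0.04 0.018 0 0 0; -0.03 -0.11 0.05 0 0 0; -0.05 -0.19 0.09 0 0 0; -0.073 -0.28 0.133 0 0 0; -0.096 -0.37 0.177 0 0 -0.002; -0.12 -0.46 0.22 0 0 -0.004; -0.143 -0.55 0.263 0 0 -0.006; -0.166 -0.64 0.306 0 0 -0.008; -0.19 -0.73 0.35 0 0 -0.01; -0.205 -0.79 0.378 0 0 -0.01"
python3 -m inch "-0.006 -0.02 0.01 0 0 0; -0.012 -0.04 0.02 0 0 0; -0.012 -0.04 0.02 0 0 0; -0.012 -0.04 0.02 0 0 0"
cat > v.py <<'E'
from f import *
import sys
p,Rn=tool();o=get_obs();G=p-.019*Rn.apply([0,0,1]);print("G now",G,np.round(o["joint_pos"],1),o["orientation"],o["clock"])
k=sys.argv[1];u={}
for n in("top","scene"):
    im=snapshot(n)[...,::-1]; cv2.imwrite(f"pics/{n}{k}.png",im)
    L=landmark_of(n,"lens_centre"); print(n,[(l["uv"],round(l["p"],2)) for l in L[:3]], "box",[(np.round(b["rect"],1).tolist(),round(b["p"],2)) for b in boxes_of(n,"lens")[:2]])
    u[n]=proj(n,[G,G+.0708*np.array([1,.058,0])/1.0017]); print(" predicted G, centre if level",u[n].round(1).tolist())
a=cv2.imread(f"pics/top{k}.png");b=cv2.imread(f"pics/scene{k}.png")
c=np.hstack([cv2.resize(a[160:235,240:310],(400,429),interpolation=2),cv2.resize(b[185:245,215:285],(400,343),interpolation=2)[:343].copy() if 0 else cv2.resize(b[170:245,220:290],(400,429),interpolation=2)])
cv2.imwrite(f"pics/v{k}.png",c)
E
python3 v.py 4
```

```text
clock: 15.05
tool_pos: [0.5718, 0.0102, 0.1562]
orientation: [-179.1, 24.1, -176.7]
force: [0.5, 0.3, -1.6]
opening: 0.0127
gripper_force: 30.0
clock: 15.38
tool_pos: [0.5779, 0.0012, 0.1536]
orientation: [-179.2, 24.2, -176.6]
force: [-0.4, -0.1, -1.4]
opening: 0.0128
gripper_force: 30.0
G now [0.57014469 0.00098083 0.17089872] [  23.2    2.3  -48.5   28.5  -18.6 -135.3] [-179.16367487   24.20912035 -176.58441665] 15.3833
top [([271.1, 173.4], 0.55)] box [([264.0, 164.6, 19.6, 24.1], 0.63)]
 predicted G, centre if level [[272.1, 194.6], [270.7, 173.2]]
scene [([252.1, 175.1], 0.5)] box [([262.5, 186.1, 6.3, 2.8], 0.45)]
 predicted G, centre if level [[260.8, 184.3], [250.7, 176.6]]
```

View pics/v4.png

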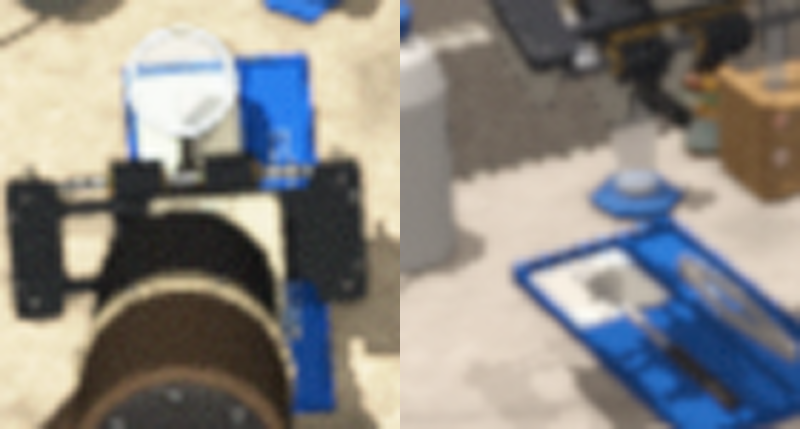

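The glass is over the pad in the top view, at crop (182,80). The scene crop cuts the lens off, so I'll check its level with predicted rims drawn over the picture.

```bash
cat > ov.py <<'E'
from f import *
import sys
k=sys.argv[1]; p,Rn=tool();G=p-.019*Rn.apply([0,0,1]); f=9
def tile(n,dt,x0,y0,w,h):
    im=cv2.resize(cv2.imread(f"pics/{n}{k}.png")[y0:y0+h,x0:x0+w],None,fx=f,fy=f,interpolation=2)
    if dt is not None:
        a=np.radians(dt);ph=np.radians(3.3);u=np.array([np.cos(ph)*np.cos(a),np.sin(ph)*np.cos(a),np.sin(a)]);v=np.array([-np.sin(ph),np.cos(ph),0])
        t=np.linspace(0,2*np.pi,60);C=G+.0708*u
        q=proj(n,C+.0315*(np.outer(np.cos(t),u)+np.outer(np.sin(t),v))); e=proj(n,[G-.051*u,G])
        z=lambda q:np.int32(np.round((q-[x0,y0]+.5)*f))
        cv2.polylines(im,[z(q)],True,(0,0,255),1);cv2.polylines(im,[z(e)],False,(0,255,0),1)
    return im
S=[tile("scene",d,235,160,42,32) for d in(None,-6,0,6)]
cv2.imwrite("pics/ov%s.png"%k,np.vstack([np.hstack(S[:2]),np.hstack(S[2:])]))
E
python3 ov.py 4
```

```text
(no output)
```

View pics/ov4.png

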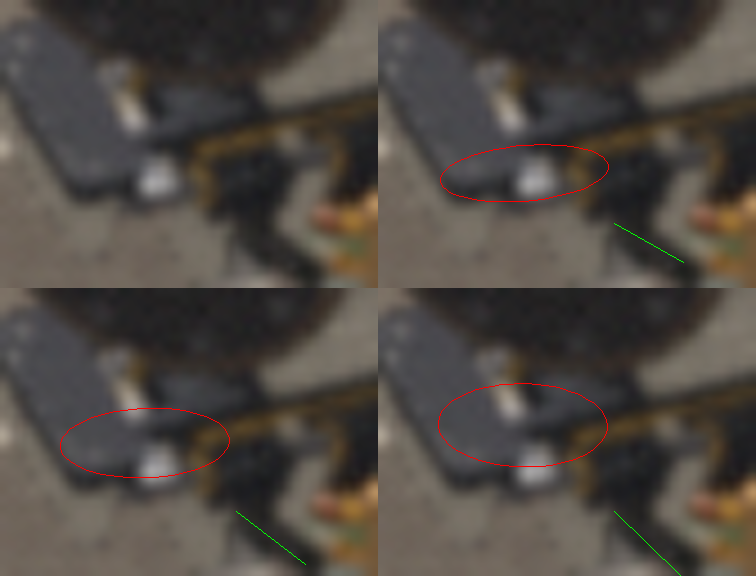

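Run:
```python
from f import *
for y in(28,53):
    a=np.radians(y);print(rel(*goal([.640-.0708*np.cos(a),.002-.0708*np.sin(a),.165],-24.2,y)))
```

```text
[-0.0062 -0.0981  0.0268 -0.0604 -0.0007 -0.1243]
[-0.0561 -0.1703  0.0503 -0.1172 -0.0016 -0.251 ]
```

```bash
python3 -m inch "-0.001 -0.015 0.004 -0.009 0 -0.018; -0.002 -0.03 0.008 -0.018 0 -0.037; -0.003 -0.05 0.014 -0.03 0 -0.062; -0.004 -0.07 0.019 -0.043 0 -0.09; -0.006 -0.098 0.027 -0.06 -0.001 -0.124; -0.014 -0.11 0.031 -0.07 -0.001 -0.146; -0.023 -0.125 0.036 -0.08 -0.001 -0.17; -0.033 -0.14 0.04 -0.092 -0.001 -0.195; -0.044 -0.155 0.045 -0.105 -0.001 -0.223; -0.056 -0.17 0.05 -0.117 -0.001 -0.25"
python3 -m inch "0 0 0 0 0 0; 0 0 0 0 0 0; 0 0 0 0 0 0"
python3 - <<'E'
from f import *
a=np.radians(53);p,Rn=tool();o=get_obs();G=p-.019*Rn.apply([0,0,1]);print("G",G,np.round(o["joint_pos"],1),o["orientation"])
for n in("top","scene"):
    im=snapshot(n)[...,::-1]; cv2.imwrite(f"pics/{n}5.png",im)
    L=landmark_of(n,"lens_centre"); print(n,[(l["uv"],round(l["p"],2)) for l in L[:3]],"grip",[(l["uv"],round(l["p"],2)) for l in landmark_of(n,"lens_grip")[:2]], "box",[(np.round(b["rect"],1).tolist(),round(b["p"],2)) for b in boxes_of(n,"lens")[:2]])
    print(proj(n,[G,G+.0708*np.array([np.cos(a),np.sin(a),0])]).round(1).tolist())
E
sed -i 's/radians(3.3)/radians(float(sys.argv[2]))/; s/235,160,42,32/228,160,42,32/' ov.py; python3 ov.py 5 53
```

```text
clock: 16.52
tool_pos: [0.602, -0.0482, 0.148]
orientation: [180.0, 24.1, -132.7]
force: [-0.1, -0.2, -0.9]
opening: 0.013
gripper_force: 30.0
clock: 16.77
tool_pos: [0.6014, -0.0489, 0.1469]
orientation: [179.9, 23.9, -133.2]
force: [-0.5, -0.4, -0.9]
opening: 0.0124
gripper_force: 30.0
G [ 0.59611081 -0.05448805  0.16422376] [  1.7  12.1 -17.3 -23.7 -45.8 -30.5] [ 179.88905805   23.89254947 -133.22761423]
top [([277.7, 175.2], 0.45)] grip [] box []
[[289.0, 186.9], [271.7, 174.2]]
scene [([252.9, 174.3], 0.69)] grip [([273.3, 182.2], 0.56)] box [([241.8, 171.6, 24.8, 14.1], 0.74)]
[[272.5, 179.8], [251.8, 178.5]]
```

View pics/ov5.png

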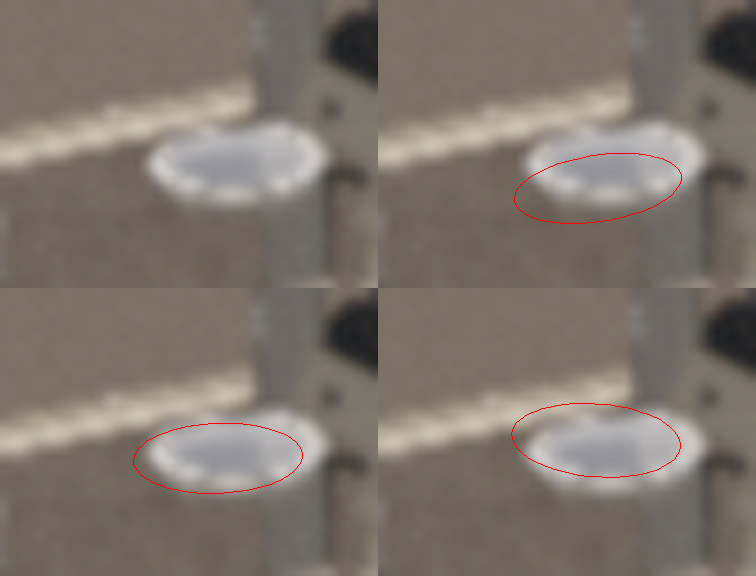

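The rim is clear in the scene view, an ellipse centred near pixel (254,177.6) and close to the level prediction. The actual yaw is 46.8°, not 53°, so I'll refit with the real pose.

```bash
cat > fit.py <<'E'
from f import *
import sys
k=sys.argv[1]; p,Rn=tool();G=p-.019*Rn.apply([0,0,1]); f=8
im=cv2.imread(f"pics/scene{k}.png"); cx,cy=map(int,sys.argv[2:4]); x0,y0=cx-14,cy-9
g=cv2.resize(im[y0:y0+18,x0:x0+28],None,fx=f,fy=f,interpolation=2)
hsv=g.astype(int); B=hsv[...,0]-hsv[...,2]   # lens is bluish-white, background brownish
m=((hsv.min(2)>150)|((B>-4)&(hsv.min(2)>128))).astype(np.uint8); m=cv2.morphologyEx(m,cv2.MORPH_OPEN,np.ones((9,9)))
n,l,s,c=cv2.connectedComponentsWithStats(m);i=1+s[1:,4].argmax();v,u=np.nonzero(l==i)
h=cv2.convexHull(np.c_[u,v].astype(np.float32));e=cv2.fitEllipse(h)
print("obs centre",(np.array(e[0])+.5)/f-.5+[x0,y0],"axes",np.array(e[1])/f,"ang",e[2])
ux=Rn.apply([1,0,0]);ux[2]=0;ux/=np.linalg.norm(ux); ux*=np.sign(ux[0]); vx=np.array([-ux[1],ux[0],0]); print("lens yaw",np.degrees(np.arctan2(ux[1],ux[0])),"tool y z-comp",Rn.apply([0,1,0])[2],"G",G)
for d in(-9,-6,-3,0,3,6):
    a=np.radians(d);w=ux*np.cos(a)+np.array([0,0,np.sin(a)]);N=np.cross(w,vx);t=np.linspace(0,6.28,80)
    C=G+.0708*w; P=[C+sg*.0045*N+.0315*(np.outer(np.cos(t),w)+np.outer(np.sin(t),vx)) for sg in(-1,1)]
    E=cv2.fitEllipse(cv2.convexHull(proj("scene",np.vstack(P)).astype(np.float32))); print(d,np.round(E[0],1),np.round(E[1],1),round(E[2],1),"C",C.round(4))
cv2.imwrite("pics/m.png",m*255)
E
python3 fit.py 5 254 178
```

```text
obs centre [251.32974625 175.72618484] axes [11.58994961 24.44055748] ang 99.4599838256836
lens yaw 46.98814788088407 tool y z-comp 0.00041064977214269605 G [ 0.59640489 -0.05409461  0.16490086]
-9 [252.6 180.5] [ 9.4 20.1] 78.9 C [ 0.6441 -0.003   0.1538]
-6 [252.5 179.5] [ 9.7 20.1] 81.8 C [ 0.6444 -0.0026  0.1575]
-3 [252.3 178.5] [10. 20.] 84.9 C [ 0.6446 -0.0024  0.1612]
0 [252.3 177.5] [10.3 20. ] 87.9 C [ 0.6447 -0.0023  0.1649]
3 [252.2 176.5] [10.5 19.9] 91.1 C [ 0.6446 -0.0024  0.1686]
6 [252.3 175.5] [10.7 19.9] 94.3 C [ 0.6444 -0.0026  0.1723]
```

```bash
cat > pf.py <<'E'
from f import *
import sys
from scipy.optimize import differential_evolution
from scipy.ndimage import map_coordinates
k=sys.argv[1]; p,Rn=tool();G=p-.019*Rn.apply([0,0,1])
ux=Rn.apply([1,0,0]);ux[2]=0;ux/=np.linalg.norm(ux); ux*=np.sign(ux[0]); vx=np.array([-ux[1],ux[0],0]);t=np.linspace(0,2*np.pi,90)
g={n:cv2.cvtColor(cv2.imread(f"pics/{n}{k}.png"),6).astype(float) for n in("scene","top")}
def ring(n,d,s,r,off=0):
    w=ux*np.cos(d)+np.array([0,0,np.sin(d)]);q=proj(n,G+s*w+r*(np.outer(np.cos(t),w)+np.outer(np.sin(t),vx)))
    return map_coordinates(g[n],[q[:,1],q[:,0]],order=1)
def cost(x,n="scene"):
    d,s=x; return -(2*ring(n,d,s,.029)-ring(n,d,s,.036)-ring(n,d,s,.020)).mean()
r=differential_evolution(cost,[(-.25,.25),(.045,.09)],seed=0); print("scene fit deg,s",np.degrees(r.x[0]),r.x[1],r.fun)
d,s=r.x
for dd in(-6,-3,0,3,6): print(dd,[round(cost((d+np.radians(dd),s+e)),1) for e in(-.004,0,.004)])
C=G+s*(ux*np.cos(d)+np.array([0,0,np.sin(d)])); print("C",C,"top px",proj("top",C),"scene",proj("scene",C),"yaw",np.degrees(np.arctan2(ux[1],ux[0])))
M=cut_out("scene","lens")
if M:
    P=M[0]["pixels"];v,u=np.nonzero(P);sel=u<266;e=cv2.fitEllipse(np.c_[u,v][sel].astype(np.float32));print("mask",M[0]["rect"],u.mean(),v.mean(),e)
E
python3 pf.py 5
```

```text
scene fit deg,s 0.5811780310424297 0.06519567121875149 -46.57352053486694
-6 [np.float64(-0.3), np.float64(-9.1), np.float64(-4.9)]
-3 [np.float64(-19.1), np.float64(-33.3), np.float64(-18.7)]
0 [np.float64(-29.3), np.float64(-46.6), np.float64(-21.3)]
3 [np.float64(-14.8), np.float64(-25.2), np.float64(-11.1)]
6 [np.float64(-7.7), np.float64(-16.1), np.float64(-10.1)]
C [ 0.64087581 -0.00642516  0.16556216] top px [[274.27535255 173.48795606]] scene [[253.84631806 177.39545845]] yaw 46.98814788088407
mask [138.5, 272.1, 22.1, 32.2] 147.50522648083623 287.38327526132406 ((147.51290893554688, 287.23065185546875), (18.617990493774414, 27.45277976989746), 175.06993103027344)
```

Run:
```python
from f import *
p,Rn=tool(); print(rel(p+[-.0019,.0079,-.0535],Rn))
```

```text
[0.0587 0.0225 0.1691 0.     0.     0.    ]
```

```bash
python3 -m inch "0.003 0.001 0.008 0 0 0; 0.009 0.003 0.026 0 0 0; 0.017 0.007 0.05 0 0 0; 0.026 0.01 0.076 0 0 0; 0.035 0.013 0.102 0 0 0; 0.044 0.017 0.127 0 0 0; 0.051 0.02 0.147 0 0 0; 0.056 0.022 0.162 0 0 0; 0.059 0.0225 0.169 0 0 0; 0.059 0.0225 0.169 0 0 0"
python3 -m inch "0 0 0 0 0 0; 0 0 0 0 0 0; 0 0 0 0 0 0; 0 0 0 0 0 0; 0 0 0 0 0 0; 0 0 0 0 0 0"
python3 - <<'E'
from f import *
for n in("top","scene"):
    cv2.imwrite(f"pics/{n}6.png",snapshot(n)[...,::-1])
    for t in("lens_centre","blade","beaker_250"): print(n,t,[(l["uv"],round(l["p"],2)) for l in landmark_of(n,t)[:3]])
print(get_obs()["joint_pos"])
E
python3 pf.py 6
```

```text
clock: 18.05
tool_pos: [0.5996, -0.041, 0.093]
orientation: [179.9, 23.9, -133.1]
force: [0.2, -0.1, -1.0]
opening: 0.0129
gripper_force: 30.0
clock: 18.55
tool_pos: [0.5999, -0.041, 0.094]
orientation: [180.0, 23.9, -133.0]
force: [-0.8, -0.8, -0.2]
opening: 0.0129
gripper_force: 30.0
top lens_centre [([272.7, 177.6], 0.64)]
top blade []
top beaker_250 [([404.5, 227.8], 0.65), ([153.4, 224.5], 0.54), ([156.0, 251.2], 0.53)]
scene lens_centre [([254.2, 192.5], 0.65)]
scene blade [([253.5, 216.5], 0.49)]
scene beaker_250 [([394.8, 210.2], 0.97), ([149.7, 297.1], 0.77)]
[  2.1502635   15.59195506 -19.96139823 -26.41722868 -40.08060801
 -26.94202438]
scene fit deg,s 1.2343380558617512 0.06572607183362061 -40.68915457802663
-6 [np.float64(6.6), np.float64(-4.8), np.float64(1.1)]
-3 [np.float64(-5.1), np.float64(-23.6), np.float64(-10.7)]
0 [np.float64(-19.0), np.float64(-40.7), np.float64(-19.4)]
3 [np.float64(-14.9), np.float64(-22.9), np.float64(-10.4)]
6 [np.float64(-2.3), np.float64(-3.2), np.float64(-1.0)]
C [0.63939545 0.00137769 0.11251289] top px [[272.23135717 176.79256059]] scene [[252.49535851 192.14689649]] yaw 46.9574662975547
mask [242.1, 186.5, 24.3, 11.2] 253.96341463414635 192.78658536585365 ((254.04270935058594, 192.75213623046875), (9.4669189453125, 15.144201278686523), 91.32273864746094)
```

```bash
python3 -c "from plant import close_job;print(close_job())"
```

```text
the job is handed in; nothing more can be done
None
```

The job is handed in: the spatula lies in the wide compartment with its blade on the white pad, and the arm is holding the lens level to about 1°, centred over the blade about 10 cm above the tray, with both beakers still standing.

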